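# Shut the loaded test kiln, open its vent and start the firing

### The arm

A 7-joint arm with a two-finger parallel gripper is mounted at the origin on the work surface. World frame = base frame: x ahead of the robot, y to its left, z up, the work surface at z = 0. Lengths are in m, angles in rad, forces in N, time in s.
With the tool pointing down it reaches from about 0.425 to 0.825 m from the base axis. Payload 3.6 kg.
Tool frame: the origin (TCP) lies at the very end of the fingers, on their centre line; the grasp point (between the pads) lies 19 mm behind it; z points along the fingers, y is the line along which they close (so a half turn about z gives the same grasp; the last joint's range is limited). The gripper opens to 85 mm and grips with 20 to 120 N. Pads are 22 mm wide; open, the fingers measure 114 mm over their backs; the gripper's body (76 mm by 85 mm) begins 54 mm behind the grasp point. The pads swing forward as they close: fully open they stand 13 mm farther back than shut.
Start: joints at [1.323, 0.615, -0.013, 1.423, 0.008, 1.103, -0.04], TCP at [0.142, -0.634, 0.231] pointing down, gripper open.
Joint ranges: [-3.12, 3.12], [-0.3, 2.06], [-1.34, 1.32], [0.26, 2.42], [-1.36, 4.5], [0.01, 1.98], [-2.84, 2.84]. Speed limits (rad/s): [2.79, 2.79, 3.14, 3.14, 3.14, 3.14, 3.14].

### API

Orientations are given as a unit quaternion [w, x, y, z].
In Python, from station import sense, cams, robot gives the robot as it stands. The module is installed in compiled form; this text tells all that it offers.
- The arm moves only by the tool drive_tool, never from a script. Its arguments are lists of equal length, an entry for each row: "translation": the shift along the world's x, y, z in m, a list of three; "twist": the turn about the world's z in rad; "fingers": the closure, from 0 (fully open) to 1 (shut). In form: {"translation": [[tx, ty, tz], ...], "twist": [twist, ...], "fingers": [fingers, ...]}. A call has 1 to 10 rows; each row is the pose to reach, as a shift and turn from the pose commanded when the call began; what a row does not reach only later rows make up. A row lasts 1/10 s, in which the tool goes at most 50 mm and 8.59 degrees, less where a joint would pass 70% of its speed; a pose out of reach is approached as far as the arm can. A call with a gripper value outside its range is refused whole. The fingers move at their own pace and stop on an object; the grip force is fixed at half the most. Time passes only in rows, so rows that repeat a pose let the fingers close. It gives the time, the measured TCP pose, the force, the opening and the grip force at its end, in the units of the state.
- sense(): the state, without advancing time (a new reading comes with each control period).
- cams.camera(name): name is "side" or "top"; returns a dict with "frame" (400x640x3 uint8, red, green, blue), "K" (3x3 intrinsics, pixels), "world_from_camera" (4x4, takes a point from camera to world coordinates). Camera axes: x right, y down, z forward; pixel columns grow to the right and rows downward; lengths in m; the calibration is good to about 2 mm. A picture is of the moment at which its call begins. There is no depth.
- robot.job_done(): hands the job in; it is judged then, once.
The state is a dict: "time_s": time; "joint_positions": joint angles; "qd": joint speeds; "joint_torque": joint torques, N m; "tool_pos": TCP position; "orientation": TCP orientation; "force": force on the tool from outside, world axes, zero at the start; "wrist_torque": the same for the moment, N m; "gripper_width": opening from 0.0 (shut) to 1.0 (fully open); "gripper_force": force on a finger pad.
Only numpy, scipy, OpenCV 4.12 (cv2) and the standard library are available. Lean on these libraries where they do the work, as an engineer would, in place of code of your own. Each camera call takes 0.05 s, during which the arm holds its last target. There are 200 camera calls.

### The job

The bench kiln is loaded for firing: with your fingertips, push its door fully shut without slamming it and push the vent damper on its roof all the way open, in whichever order you like. Then press the green start button on the controller and let it go; do not press the red one. Pick nothing up: the cup in the kiln and the jars, jug, bottle and bowl on the table stay standing where they are.

Things in the scene. Friction and masses are not known exactly. Their poses are not given: they have to be found in the camera images.
- kiln: Front-loading bench kiln, fixed, bare metal case 260 wide x 240 deep x 270 high (including feet), on a 300 x 320 x 10 slab. Origin: centre of its underside on the table; its own -x looks out of the door side, +y to the hinge side, z up. The door side faces roughly the robot's left (+y of the world), the hinge on the side far from the robot.
- kiln_door (a joint): Blue door, opening angle in rad: 0 = fully shut against a hard stop; starts ajar by 0.35 to 1.0. It stays where left; about 1 to 3 N at the free edge moves it. Slab 216 wide from the hinge line, 30 thick, 46 to 252 above the table. Its outer face has an upright wooden bar handle 185 from the hinge line, standing up to 45 out, 70 to 170 above the table; above that the face is bare.
- door_hinge (a point): Point on the door's vertical hinge line, 215 above the table; axes as kiln. It does not move with the door.
- door_face (a point): Point on the door's outer face, 145 from the hinge line and 215 above the table (37 below the top edge), moving with the door: -x points straight out of the outer face, +y along the door to the hinge, z up. The face lies 34 out from the hinge line. Clear of the handle: a good place to push.
- damper (a joint): Sliding steel vent damper on the kiln's roof, in m: 0 = vent hole covered, 0.050 = fully open against its stop. It slides along +y of the kiln (towards the hinge side), starts between 0 and 0.015, and stays where it is left; sliding friction about 2 N.
- damper_tab (a point): Middle of the top edge of the damper's upright yellow tab, moving with it; axes as kiln. Tab 44 wide (kiln's x), 4 thick (y), its top 304 above the table, 27 above its plate. Push it from its -y side, where the roof (270 high) is clear; two rails, 7 high and 60 apart, run past it on either side.
- controller: Kiln controller, fixed, grey steel desk case 120 deep x 160 wide, up to 78 high, its black panel sloping 0.30 rad (17 degrees) down towards its own -x. Origin: centre of its underside. Stands on the left side of the table, in any of three places.
- start (a joint): Green start button, travel in m: 0 = out, 0.006 = fully in (about 5 N); counts as pressed from 0.004 (3.4 N). It springs back.
- start_top (a point): Centre of the green button's cap (diameter 26); z points out of the panel (tilted 0.30 rad from vertical towards the controller's -x). On the controller's +y side.
- stop (a joint): Red stop button, same kind, not to be pressed.
- stop_top (a point): Centre of the red button's cap, 72 from the green one on the controller's -y side.
- test_cup: Small terracotta cup, 52 across x 50 high, standing on the shelf inside the kiln; origin: centre of its underside.
- tool_jar: Glass jar of wooden modelling tools, 73 across, jar 88 high, tools up to 170 high and leaning out to about 75 across; loose. Origin: centre of its underside.
- jug: White pitcher, 100 across and 150 high, handle out to 86 from its axis; loose. Origin: centre of its underside.
- bottle: Clear plastic water bottle with a red cap, 62 across, 185 high; loose. Origin: centre of its underside.
- bowl: Terracotta bowl, 104 across, 50 high; loose. Origin: centre of its underside.
- glaze_a: Blue glaze jar with a white cap, 64 across, 85 high; loose. Origin: centre of its underside.
- glaze_b: Green glaze jar with a white cap, 64 across, 85 high; loose. Origin: centre of its underside.

How it is judged:
On the way, in this order (a step that is already met when the one before it is completed fails the run):
1. the kiln door is fully shut and the vent damper fully open (value of joint kiln_door below 0.03 rad and value of joint damper above 0.044 m), for 0.2 s.
2. the green start button is pressed (value of joint start above 0.004 m), for 0.05 s.
At the end, for the whole second after the job is handed in: The door is shut (within 0.03 rad of its stop), the damper is open (at least 44 of its 50 mm), both buttons are out again, and all the loose things stand upright and at rest where they were (within 25 mm) (all of step 1 and value of joint each of start, stop below 0.002 m and linear speed of each of test_cup, tool_jar, jug, bottle, bowl, glaze_a, glaze_b below 0.02 m/s and angle between each of test_cup, tool_jar, jug, bottle, bowl, glaze_a, glaze_b's own z axis and vertical below 0.15 rad); the robot touches nothing.
It fails at once if the red stop button was pressed (value of joint stop above 0.003 m).
It fails at once if the start button was pressed before the door was shut and the vent open (value of joint start above 0.004 m and not (value of joint kiln_door below 0.03 rad and value of joint damper above 0.044 m)).
It fails at once if the door was slammed (faster than 2.5 rad/s) (velocity of joint kiln_door below -2.5 rad/s).
It fails at once if a loose thing was lifted, carried, knocked over or shifted by more than 25 mm (distance of any of test_cup, tool_jar, jug, bottle, bowl, glaze_a, glaze_b from where it was at the start of the episode above 0.025 m or angle between any of test_cup, tool_jar, jug, bottle, bowl, glaze_a, glaze_b's own z axis and vertical above 0.5 rad).
It also fails if it takes over 69 s, if anything falls off the work surface, if the arm or the gripper's body presses on something with over 40 N, if the wrist force passes 120 N, or if a joint passes its speed limit or range.

## Working session

There is one attempt and no reset: what is moved stays moved. The work goes in short steps, Python scripts to look and compute and a tool call to move; the robot and the scene stay as the last step left them, time stands still between calls to the robot, and variables do not carry over. Pictures are saved under pics/ and viewed, at most 10 in all, crops included, and the job is handed in when it is done.

Besides the shell and the picture viewer there is one more tool, called after "Request:" by a JSON object that holds its "op" and its "data", one argument or row to a line. drive_tool: Moves the arm, as the interface text tells. Its arguments: {"type":"object","properties":{"translation":{"type":"array"},"twist":{"type":"array"},"fingers":{"type":"array"}},"required":["translation","twist","fingers"]}

```bash
mkdir -p pics
python3 - <<'E'
from station import sense,cams,robot
import cv2,numpy as np
np.set_printoptions(precision=4,suppress=True)
for n in("side","top"):
    c=cams.camera(n);cv2.imwrite(f"pics/{n}0.png",c["frame"][:,:,::-1]);print(n,c["K"],c["world_from_camera"]);np.savez(f"{n}0.npz",**c)
s=sense();print(s)
E
```

```text
side [[408.2009   0.     323.4736]
 [  0.     408.2009 196.7417]
 [  0.       0.       1.    ]] [[-0.7948 -0.4426  0.4152  0.0405]
 [-0.6069  0.5776 -0.546   0.7359]
 [ 0.0019 -0.6859 -0.7277  1.0521]
 [ 0.      0.      0.      1.    ]]
top [[416.17     0.     317.2575]
 [  0.     416.17   196.1074]
 [  0.       0.       1.    ]] [[ 0.0287 -0.9949  0.0968  0.4333]
 [-0.9995 -0.0271  0.0176  0.078 ]
 [-0.0149 -0.0973 -0.9951  1.1955]
 [ 0.      0.      0.      1.    ]]
{'time_s': 0.1, 'joint_positions': array([ 1.3235,  0.6158, -0.0126,  1.4247,  0.0081,  1.1034, -0.0404]), 'qd': array([-0.0002, -0.0013,  0.0013, -0.0053, -0.0007,  0.0005,  0.    ]), 'joint_torque': array([  0.0011, -47.0388,   0.26  , -17.1572,   0.01  ,   0.0059,
         0.    ]), 'tool_pos': array([ 0.1422, -0.6335,  0.2303]), 'orientation': array([-0.0012,  0.9939,  0.1102, -0.0002]), 'force': array([-0.3312, -0.3522,  0.7845]), 'wrist_torque': array([-0.05  , -0.0224,  0.0236]), 'gripper_force': 0.0, 'gripper_width': 0.99898490984886}
```

View pics/side0.png

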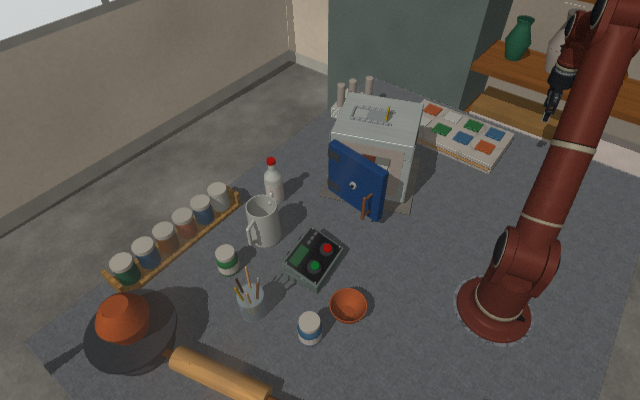

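View pics/top0.png

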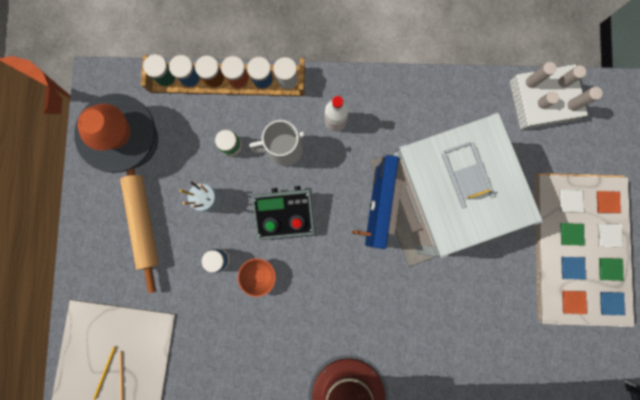

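```bash
cat > h.py <<'E'
import cv2,numpy as np
np.set_printoptions(precision=4,suppress=True)
def ray(c,p):
    d=np.linalg.inv(c["K"])@[p[0],p[1],1];T=c["world_from_camera"];return T[:3,3],T[:3,:3]@d
def plane(c,p,z):
    o,d=ray(c,p);return o+d*(z-o[2])/d[2]
def tri(c1,p1,c2,p2):
    A=[];b=[]
    for c,p in((c1,p1),(c2,p2)):
        o,d=ray(c,p);d=d/np.linalg.norm(d);M=np.eye(3)-np.outer(d,d);A.append(M);b.append(M@o)
    x,r,_,_=np.linalg.lstsq(np.vstack(A),np.hstack(b),rcond=None);return x,np.sqrt(r)
def blobs(c,lo,hi,n=5,mn=8):
    m=cv2.inRange(cv2.cvtColor(c["frame"],cv2.COLOR_RGB2HSV),np.array(lo),np.array(hi))
    k,l,s,ce=cv2.connectedComponentsWithStats(m)
    return [(ce[i].round(1),s[i]) for i in sorted(range(1,k),key=lambda i:-s[i][4])[:n] if s[i][4]>=mn],m
E
python3 - <<'E'
from h import *
C={n:np.load(n+"0.npz") for n in("side","top")}
for n in C:
    print(n)
    for k,lo,hi in(("yellow",(18,120,100),(32,255,255)),("green",(40,130,60),(80,255,255)),("red",(0,190,100),(4,255,255)),("red2",(172,150,100),(180,255,255)),("blue",(105,150,40),(125,255,255))):
        print(k);[print("  ",a,s) for a,s in blobs(C[n],lo,hi)[0]]
t=C["top"]["frame"][90:280,340:560];s=C["side"]["frame"][80:300,200:440]
a=cv2.resize(t,None,fx=3.6,fy=3.15*3.6/3.15,interpolation=cv2.INTER_CUBIC)[:600,:800];cv2.imwrite("pics/tc.png",cv2.resize(t,(660,570),interpolation=cv2.INTER_CUBIC)[:,:,::-1])
cv2.imwrite("pics/sc.png",cv2.resize(s,(600,550),interpolation=cv2.INTER_CUBIC)[:,:,::-1])
E
```

```text
side
yellow
   [237.6 293.1] [234 287   9  14  27]
   [387.2 112.6] [386 106   4  15  20]
   [111.3 279.3] [109 277   8   7  15]
   [534.2 113.3] [532 111   6   5  12]
green
   [518.9  36.9] [506  19  24  36 315]
   [473.1 125. ] [465 120  17  10  99]
   [441.8 128.8] [434 124  17  10  95]
   [314.5 265.1] [311 261   8   9  60]
   [225.4 264.7] [222 263   8   4  15]
red
   [326.9 247.4] [323 244   9   8  52]
   [270.2 160.7] [267 157   8   8  49]
red2
blue
   [365.6 186.9] [ 339  156   49   66 1654]
   [337.8 158.5] [329 140  27  42 464]
top
yellow
   [104.2 372.5] [ 94 347  21  52 147]
   [478.7 193.5] [469 190  20   8  37]
   [182.8 191. ] [180 190   8   3  11]
   [132.9 230.4] [131 228   4   5   8]
green
   [611. 269.] [601 260  21  19 384]
   [572.2 233.8] [562 224  21  20 375]
   [270.1 203.9] [257 198  27  13 291]
   [269.9 225.5] [266 221   9  10  76]
red
   [337.1 101.5] [333  97   9  10  76]
   [296.3 223. ] [292 219   9   9  60]
red2
blue
   [382.  203.5] [ 366  156   32   92 1574]
```

View pics/tc.png

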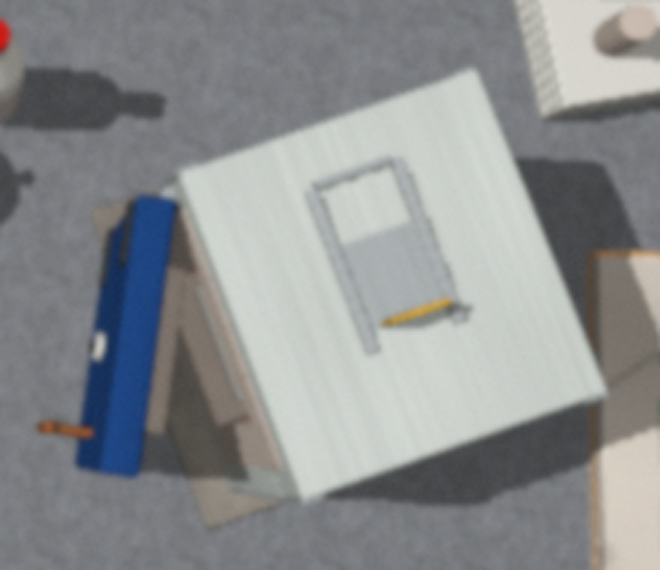

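View pics/sc.png

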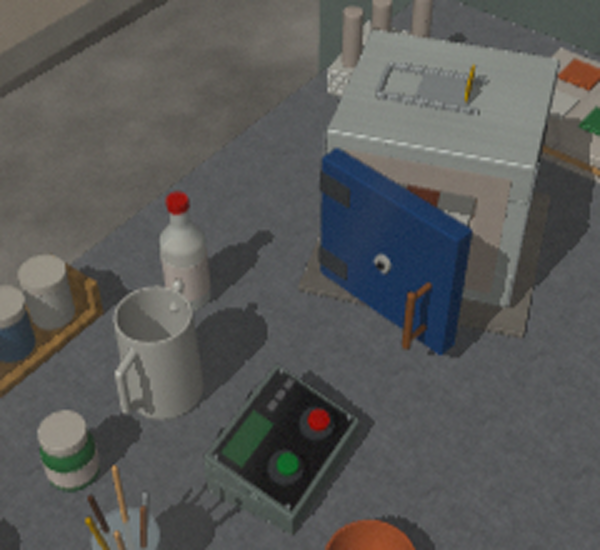

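Run:
```python
from h import *
S,T=[np.load(n+"0.npz") for n in("side","top")]
f=lambda q,z:plane(T,(q[0]/3+340-.33,q[1]/3+90-.33),z)
R=np.array([f(q,.27) for q in((180,172),(475,70),(605,393),(303,500))]);print("roof",R)
print("sides",[np.linalg.norm(R[i]-R[i-1]) for i in range(4)])
ctr=R.mean(0)
y=(R[0]-R[3])+(R[1]-R[2]);x=(R[1]-R[0])+(R[2]-R[3]);print("yaw from y",np.degrees(np.arctan2(-y[0],y[1])),"x",np.degrees(np.arctan2(x[1],x[0])),ctr)
tb=np.array([f(q,.304) for q in((383,323),(452,300))]);print("tab",tb,np.linalg.norm(tb[0]-tb[1]),tb.mean(0))
print("tab tri",tri(T,(478.9,192.5),S,(388,108)))
D=np.array([f(q,.252) for q in((137,198),(176,205),(137,475),(103,470))]);print("door",D,np.linalg.norm(D[0]-D[1]),np.linalg.norm(D[0]-D[3]))
g=tri(T,(269.9,225.5),S,(314.5,265.1));r=tri(T,(296.3,223),S,(326.9,247.4));print("green",g,"red",r,np.linalg.norm(g[0]-r[0]))
th=np.arctan2(x[1],x[0])
for th in (np.arctan2(x[1],x[0]),np.arctan2(-y[0],y[1])):
    ex=np.array([np.cos(th),np.sin(th),0]);ey=np.array([-ex[1],ex[0],0])
    print("kiln local: tab",[(p-ctr)@ex for p in tb],[(p-ctr)@ey for p in tb],"door",[((p-ctr)@ex,(p-ctr)@ey) for p in D])
```

```text
roof [[ 0.6395 -0.0882  0.27  ]
 [ 0.7234 -0.3093  0.27  ]
 [ 0.4824 -0.401   0.27  ]
 [ 0.398  -0.1801  0.27  ]]
sides [np.float64(0.25846865920470946), np.float64(0.23656096480890973), np.float64(0.25787410683284406), np.float64(0.23642986801308802)]
yaw from y -69.17044110736182 x -69.15499532363344 [ 0.5608 -0.2446  0.27  ]
tab [[ 0.5261 -0.2275  0.304 ]
 [ 0.544  -0.2766  0.304 ]] 0.05224296890408376 [ 0.535 -0.252  0.304]
tab tri (array([ 0.5365, -0.2505,  0.3088]), array([0.0003]))
door [[ 0.6225 -0.0588  0.252 ]
 [ 0.6178 -0.0886  0.252 ]
 [ 0.4122 -0.0615  0.252 ]
 [ 0.4152 -0.036   0.252 ]] 0.03014652113762808 0.20855753607444533
green (array([0.4601, 0.2246, 0.0645]), array([0.0009])) red (array([0.4691, 0.1532, 0.065 ]), array([0.0012])) 0.07199503584693417
kiln local: tab [np.float64(-0.028422290739087995), np.float64(0.023814616037101048)] [np.float64(-0.0263313183388904), np.float64(-0.02712716403297843)] door [(np.float64(-0.1517419151497108), np.float64(0.12376035463825635)), (np.float64(-0.12556509361564946), np.float64(0.10880753714203314)), (np.float64(-0.2240555331004741), np.float64(-0.0737255156842842)), (np.float64(-0.24677404153593643), np.float64(-0.061887540065551194))]
kiln local: tab [np.float64(-0.0284151913153564), np.float64(0.02382192810662534)] [np.float64(-0.02633897945693658), np.float64(-0.027120743108356056)] door [(np.float64(-0.15177527292489254), np.float64(0.12371944358937037)), (np.float64(-0.12559442136478238), np.float64(0.1087736833782291)), (np.float64(-0.22403565005087464), np.float64(-0.07378591384629793)), (np.float64(-0.24675734893966633), np.float64(-0.06195406310818541))]
```

Request:
{"op": "drive_tool", "data": {
  "translation": [
    [0,0,0.05],
    [0,0,0.1],
    [0.035,0.04,0.14],
    [0.07,0.075,0.14],
    [0.105,0.11,0.14],
    [0.14,0.145,0.14],
    [0.175,0.18,0.14],
    [0.21,0.22,0.14],
    [0.245,0.255,0.14],
    [0.28,0.29,0.14]
  ],
  "twist": [0,0,0.07,0.14,0.14,0.14,0.14,0.14,0.14,0.14],
  "fingers": [1,1,1,1,1,1,1,1,1,1]
}}

```text
time_s: 1.1
tool_pos: [0.4133, -0.3522, 0.371]
orientation: [-0.0, 0.984, 0.179, -0.0]
force: [0.7, -0.9, -0.3]
gripper_width: -0.0
gripper_force: 0.0
```

Request:
{"op": "drive_tool", "data": {
  "translation": [
    [0.034,0.038,0],
    [0.068,0.075,0],
    [0.068,0.075,0],
    [0.068,0.075,-0.03],
    [0.068,0.075,-0.06],
    [0.068,0.075,-0.083],
    [0.068,0.075,-0.083],
    [0.068,0.075,-0.083]
  ],
  "twist": [0,0,0,0,0,0,0,0],
  "fingers": [1,1,1,1,1,1,1,1]
}}

```text
time_s: 1.9
tool_pos: [0.4805, -0.2792, 0.2885]
orientation: [-0.0, 0.984, 0.179, -0.0]
force: [-0.8, -0.4, 0.3]
gripper_width: 0.002
gripper_force: 0.0
```

Run:
```python
from station import sense,cams
import cv2,numpy as np
print(sense()["tool_pos"],sense()["force"])
c=cams.camera("side");np.savez("side1.npz",**c);c2=cams.camera("top")
a=cv2.resize(c["frame"][60:240,300:480],(540,540),interpolation=cv2.INTER_CUBIC)
cv2.imwrite("pics/s1.png",a[:,:,::-1])
```

```text
[ 0.48052524 -0.27923797  0.28845926] [-0.77669723 -0.37445616  0.33401534]
```

View pics/s1.png

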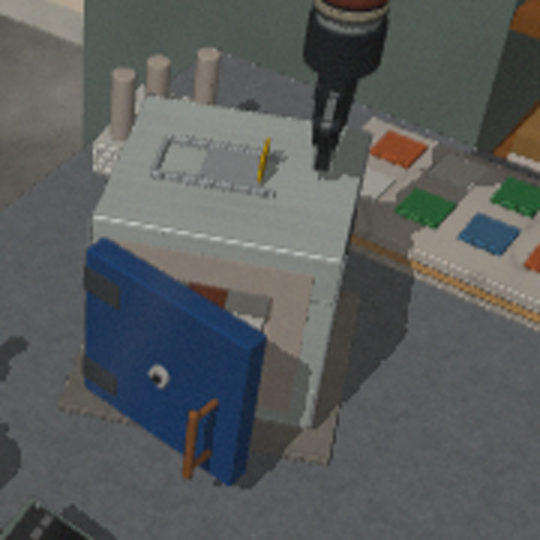

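Request:
{"op": "drive_tool", "data": {
  "translation": [
    [0.017,0.013,0],
    [0.035,0.019,0],
    [0.044,0.023,0],
    [0.054,0.026,0],
    [0.063,0.03,0],
    [0.073,0.034,0],
    [0.075,0.034,0],
    [0.075,0.034,0]
  ],
  "twist": [0,0,0,0,0,0,0,0],
  "fingers": [1,1,1,1,1,1,1,1]
}}

```text
time_s: 2.8
tool_pos: [0.5563, -0.2446, 0.288]
orientation: [-0.0, 0.984, 0.18, 0.0]
force: [-0.2, 1.3, -1.1]
gripper_width: -0.002
gripper_force: 0.0
```

Request:
{"op": "drive_tool", "data": {
  "translation": [
    [0.005,0.002,0],
    [0.009,0.003,0],
    [0.009,0.003,0]
  ],
  "twist": [0,0,0],
  "fingers": [1,1,1]
}}

```text
time_s: 3.1
tool_pos: [0.5651, -0.2417, 0.2881]
orientation: [-0.0, 0.984, 0.18, 0.0]
force: [-0.4, -0.5, 0.1]
gripper_width: -0.003
gripper_force: 0.1
```

Request:
{"op": "drive_tool", "data": {
  "translation": [
    [0.004,0.0015,0],
    [0.004,0.0015,0]
  ],
  "twist": [0,0],
  "fingers": [1,1]
}}

```text
time_s: 3.3
tool_pos: [0.5666, -0.2413, 0.2882]
orientation: [-0.0, 0.984, 0.179, -0.003]
force: [-6.0, -0.0, 2.5]
gripper_width: 0.002
gripper_force: 2.5
```

Request:
{"op": "drive_tool", "data": {
  "translation": [
    [0.004,0.0015,0],
    [0.004,0.0015,0]
  ],
  "twist": [0,0],
  "fingers": [1,1]
}}

```text
time_s: 3.5
tool_pos: [0.5666, -0.2412, 0.2882]
orientation: [-0.0, 0.984, 0.178, -0.007]
force: [-13.2, -2.1, 6.0]
gripper_width: -0.004
gripper_force: 6.2
```

Run:
```python
from station import sense,cams
import cv2,numpy as np
print(sense()["tool_pos"],sense()["force"])
c=cams.camera("side");np.savez("side2.npz",**c)
a=cv2.resize(c["frame"][60:180,320:460],(700,600),interpolation=cv2.INTER_CUBIC)
cv2.imwrite("pics/s2.png",a[:,:,::-1])
```

```text
[ 0.56664297 -0.24121837  0.28822465] [-13.20757496  -2.11945674   6.01422507]
```

View pics/s2.png

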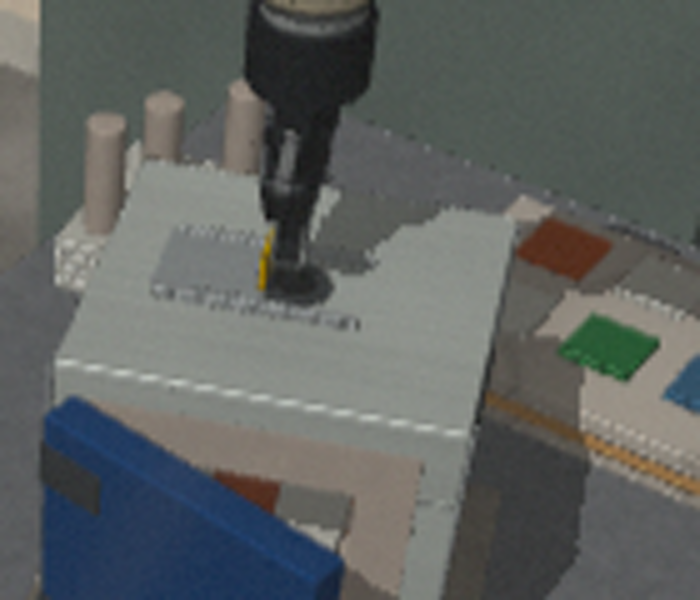

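Request:
{"op": "drive_tool", "data": {
  "translation": [
    [-0.03,-0.011,0],
    [-0.03,-0.011,0.035],
    [-0.03,-0.011,0.07],
    [-0.04,0.03,0.07],
    [-0.05,0.07,0.07],
    [-0.055,0.11,0.07],
    [-0.06,0.15,0.07],
    [-0.07,0.19,0.07],
    [-0.08,0.23,0.07],
    [-0.082,0.249,0.07]
  ],
  "twist": [0,0,0,0,0,0,0,0,0,0],
  "fingers": [1,1,1,1,1,1,1,1,1,1]
}}

```text
time_s: 4.55
tool_pos: [0.4898, 0.0152, 0.3591]
orientation: [-0.001, 0.983, 0.183, 0.001]
force: [1.2, 0.7, 1.4]
gripper_width: 0.002
gripper_force: 0.0
```

Request:
{"op": "drive_tool", "data": {
  "translation": [
    [0,0,0],
    [0,0,-0.04],
    [0,0,-0.08],
    [0,0,-0.12],
    [0,0,-0.14],
    [0,0,-0.14]
  ],
  "twist": [0,0,0,0,0,0],
  "fingers": [1,1,1,1,1,1]
}}

```text
time_s: 5.15
tool_pos: [0.4891, 0.0082, 0.2155]
orientation: [-0.0, 0.984, 0.178, -0.003]
force: [-0.0, 0.7, 0.1]
gripper_width: 0.0
gripper_force: 0.0
```

Run:
```python
from station import sense,cams
import cv2,numpy as np
s=sense();print(s["tool_pos"],s["force"])
from h import *
c=cams.camera("side")
print([(a,s) for a,s in blobs(c,(18,120,100),(32,255,255))[0]])
d=np.array(s["tool_pos"])-[.5608,-.2446,0];print("local",d[0]*.356-d[1]*.935,d[0]*.935+d[1]*.356)
cv2.imwrite("pics/s3.png",cv2.resize(c["frame"][60:240,240:460],(660,540),interpolation=cv2.INTER_CUBIC)[:,:,::-1])
```

```text
[0.48905955 0.00816523 0.21548153] [-0.00979912  0.72586481  0.14377786]
[(array([237.6, 292.9]), array([234, 287,   9,  14,  30], dtype=int32)), (array([373., 110.]), array([372, 104,   4,  14,  17], dtype=int32)), (array([235.2, 193.2]), array([234, 191,   3,   5,   8], dtype=int32)), (array([219.4, 218.2]), array([217, 217,   6,   4,   8], dtype=int32)), (array([107.8, 274.8]), array([106, 273,   5,   4,   8], dtype=int32))]
local -0.2618750930239786 0.02290710568687497
```

View pics/s3.png

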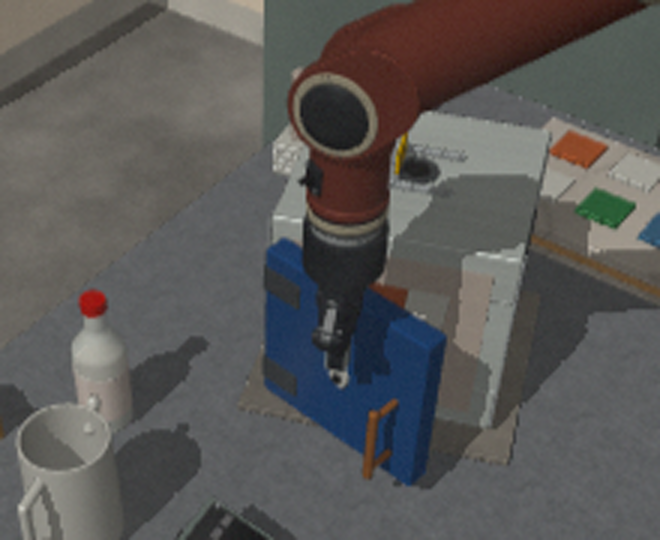

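Request:
{"op": "drive_tool", "data": {
  "translation": [
    [-0.001,-0.012,0],
    [-0.003,-0.023,0],
    [-0.004,-0.032,0],
    [-0.006,-0.041,0],
    [-0.007,-0.05,0],
    [-0.009,-0.059,0],
    [-0.01,-0.068,0],
    [-0.012,-0.077,0],
    [-0.013,-0.086,0],
    [-0.014,-0.093,0]
  ],
  "twist": [0,0,0,0,0,0,0,0,0,0],
  "fingers": [1,1,1,1,1,1,1,1,1,1]
}}

```text
time_s: 6.2
tool_pos: [0.4769, -0.0843, 0.2183]
orientation: [0.0, 0.984, 0.179, 0.0]
force: [1.1, 1.3, 0.6]
gripper_width: 0.005
gripper_force: 0.7
```

Request:
{"op": "drive_tool", "data": {
  "translation": [
    [-0.0005,-0.003,0],
    [-0.001,-0.006,0],
    [-0.001,-0.008,0],
    [-0.001,-0.008,0]
  ],
  "twist": [0,0,0,0],
  "fingers": [1,1,1,1]
}}

```text
time_s: 6.6
tool_pos: [0.4754, -0.0915, 0.2182]
orientation: [0.0, 0.984, 0.179, -0.0]
force: [1.0, 0.3, 0.7]
gripper_width: -0.001
gripper_force: 0.0
```

Request:
{"op": "drive_tool", "data": {
  "translation": [
    [0,-0.004,0],
    [0,-0.004,0]
  ],
  "twist": [0,0],
  "fingers": [1,1]
}}

```text
time_s: 6.8
tool_pos: [0.4755, -0.0956, 0.2183]
orientation: [0.0, 0.984, 0.179, -0.0]
force: [-0.1, 0.5, 0.6]
gripper_width: 0.001
gripper_force: 0.0
```

Request:
{"op": "drive_tool", "data": {
  "translation": [
    [0.0,-0.004,0],
    [0,-0.004,0]
  ],
  "twist": [0,0],
  "fingers": [1,1]
}}

```text
time_s: 7.0
tool_pos: [0.4756, -0.0969, 0.2183]
orientation: [-0.002, 0.984, 0.18, 0.0]
force: [0.7, 4.6, 0.6]
gripper_width: 0.0
gripper_force: 2.2
```

Request:
{"op": "drive_tool", "data": {
  "translation": [
    [0.0,-0.004,0],
    [0,-0.004,0]
  ],
  "twist": [0,0],
  "fingers": [1,1]
}}

```text
time_s: 7.2
tool_pos: [0.4756, -0.0969, 0.2184]
orientation: [-0.004, 0.983, 0.182, 0.0]
force: [-0.1, 11.0, 1.6]
gripper_width: -0.001
gripper_force: 5.3
```

Request:
{"op": "drive_tool", "data": {
  "translation": [
    [0.0,-0.004,0],
    [0,-0.004,0]
  ],
  "twist": [0,0],
  "fingers": [1,1]
}}

```text
time_s: 7.4
tool_pos: [0.4755, -0.0969, 0.2184]
orientation: [-0.007, 0.983, 0.183, 0.001]
force: [-1.7, 17.7, 3.3]
gripper_width: 0.001
gripper_force: 8.5
```

Request:
{"op": "drive_tool", "data": {
  "translation": [
    [0,0.03,0],
    [0,0.06,0],
    [0,0.095,0],
    [-0.005,0.135,0],
    [-0.01,0.175,0],
    [-0.015,0.215,0],
    [-0.02,0.255,-0.02],
    [-0.022,0.295,-0.04],
    [-0.022,0.331,-0.06],
    [-0.022,0.331,-0.07]
  ],
  "twist": [0,0,0,0,-0.06,-0.12,-0.18,-0.235,-0.235,-0.235],
  "fingers": [1,1,1,1,1,1,1,1,1,1]
}}

```text
time_s: 8.4
tool_pos: [0.4521, 0.23, 0.1471]
orientation: [-0.002, 0.998, 0.068, -0.0]
force: [-0.2, 0.0, -0.8]
gripper_width: -0.005
gripper_force: 0.0
```

Request:
{"op": "drive_tool", "data": {
  "translation": [
    [0,0,0],
    [0,0,-0.03],
    [0,0,-0.06],
    [0,0,-0.06]
  ],
  "twist": [0,0,0,0],
  "fingers": [1,1,1,1]
}}

```text
time_s: 8.8
tool_pos: [0.4522, 0.2205, 0.0861]
orientation: [0.002, 0.998, 0.061, -0.003]
force: [0.2, -0.1, 0.1]
gripper_width: -0.002
gripper_force: 0.0
```

Run:
```python
from station import sense,cams
from h import *
s=sense();print(s["tool_pos"],s["force"],s["orientation"])
c=cams.camera("side");t=cams.camera("top");a=np.vstack([cv2.resize(c["frame"][120:300,220:440],(520,425)),])
b=cv2.resize(t["frame"][90:280,240:460],(270,233))
a=np.hstack([a,np.vstack([b,np.zeros((192,270,3),np.uint8)])])
cv2.imwrite("pics/s4.png",a[:,:,::-1])
print(blobs(c,(40,130,60),(80,255,255))[0],blobs(c,(18,120,100),(32,255,255))[0])
```

```text
[0.4522 0.2205 0.0861] [ 0.2263 -0.0854  0.0576] [ 0.0023  0.9981  0.0615 -0.0029]
[(array([521. ,  27.8]), array([510,  19,  20,  17, 104], dtype=int32)), (array([516.8,  39.2]), array([506,  34,  24,  12,  82], dtype=int32)), (array([314.2, 265.8]), array([311, 262,   8,   8,  50], dtype=int32)), (array([515.3,  53.8]), array([511,  46,   9,  15,  35], dtype=int32)), (array([221.8, 264.5]), array([218, 263,   9,   5,  18], dtype=int32))] [(array([237.6, 292.7]), array([234, 287,   9,  14,  33], dtype=int32)), (array([106.5, 275.1]), array([104, 272,   6,   7,  15], dtype=int32)), (array([111.1, 281.2]), array([109, 279,   6,   6,  12], dtype=int32)), (array([118.4, 286.8]), array([116, 285,   6,   5,   8], dtype=int32))]
```

View pics/s4.png

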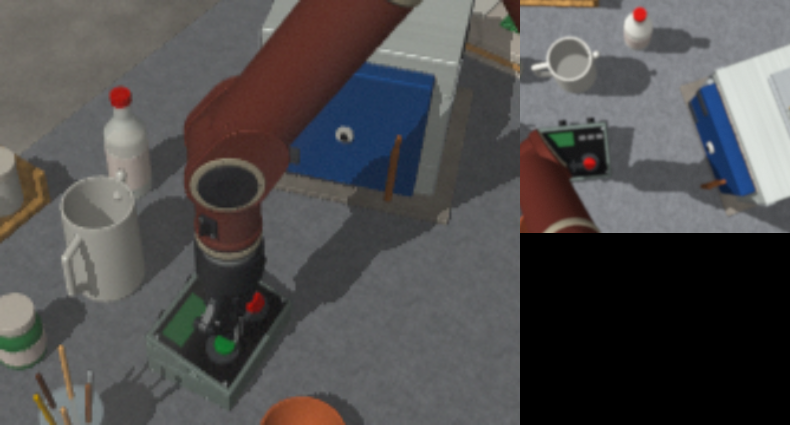

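Request:
{"op": "drive_tool", "data": {
  "translation": [
    [0.003,0.004,-0.01],
    [0.003,0.004,-0.018],
    [0.003,0.004,-0.018]
  ],
  "twist": [0,0,0],
  "fingers": [1,1,1]
}}

```text
time_s: 9.2
tool_pos: [0.4584, 0.229, 0.0709]
orientation: [-0.001, 0.998, 0.063, 0.002]
force: [1.2, 0.6, 5.5]
gripper_width: 0.001
gripper_force: 2.1
```

Request:
{"op": "drive_tool", "data": {
  "translation": [
    [0,0,-0.003],
    [0,0,-0.003]
  ],
  "twist": [0,0],
  "fingers": [1,1]
}}

```text
time_s: 9.4
tool_pos: [0.4588, 0.2291, 0.0696]
orientation: [-0.001, 0.998, 0.063, 0.003]
force: [-0.6, -0.5, 10.2]
gripper_width: 0.007
gripper_force: 5.2
```

Request:
{"op": "drive_tool", "data": {
  "translation": [
    [0,0,-0.003],
    [0,0,-0.003]
  ],
  "twist": [0,0],
  "fingers": [1,1]
}}

```text
time_s: 9.6
tool_pos: [0.459, 0.2292, 0.0689]
orientation: [-0.001, 0.998, 0.063, 0.003]
force: [-3.2, -2.3, 28.5]
gripper_width: -0.0
gripper_force: 14.2
```

Request:
{"op": "drive_tool", "data": {
  "translation": [
    [0,0,0.01],
    [-0.005,-0.005,0.02],
    [-0.005,-0.005,0.02],
    [-0.005,-0.005,0.02]
  ],
  "twist": [0,0,0,0],
  "fingers": [1,1,1,1]
}}

```text
time_s: 10.0
tool_pos: [0.451, 0.2223, 0.0841]
orientation: [0.0, 0.998, 0.063, -0.0]
force: [0.3, -0.2, 0.1]
gripper_width: 0.002
gripper_force: 0.0
```

Request:
{"op": "drive_tool", "data": {
  "translation": [
    [0,0,-0.004],
    [0,0,-0.004],
    [0,0,-0.004]
  ],
  "twist": [0,0,0],
  "fingers": [1,1,1]
}}

```text
time_s: 10.3
tool_pos: [0.4512, 0.2228, 0.0796]
orientation: [0.0, 0.998, 0.063, -0.001]
force: [0.5, 1.1, 0.3]
gripper_width: -0.001
gripper_force: 0.0
```

Request:
{"op": "drive_tool", "data": {
  "translation": [
    [0,0,-0.003],
    [0,0,-0.003],
    [0,0,-0.003]
  ],
  "twist": [0,0,0],
  "fingers": [1,1,1]
}}

```text
time_s: 10.6
tool_pos: [0.4515, 0.2229, 0.0771]
orientation: [0.0, 0.998, 0.063, -0.0]
force: [0.5, 0.7, 0.6]
gripper_width: -0.005
gripper_force: 0.0
```

Request:
{"op": "drive_tool", "data": {
  "translation": [
    [0,0,-0.002],
    [0,0,-0.002],
    [0,0,-0.002]
  ],
  "twist": [0,0,0],
  "fingers": [1,1,1]
}}

```text
time_s: 10.9
tool_pos: [0.4515, 0.2229, 0.0753]
orientation: [-0.0, 0.998, 0.063, -0.0]
force: [0.1, -0.4, 0.8]
gripper_width: 0.003
gripper_force: 0.0
```

Request:
{"op": "drive_tool", "data": {
  "translation": [
    [0,0,-0.002],
    [0,0,-0.002],
    [0,0,-0.002]
  ],
  "twist": [0,0,0],
  "fingers": [1,1,1]
}}

```text
time_s: 11.2
tool_pos: [0.4519, 0.2231, 0.0735]
orientation: [-0.0, 0.998, 0.063, 0.0]
force: [-0.1, -0.5, 2.3]
gripper_width: -0.004
gripper_force: 0.8
```

Request:
{"op": "drive_tool", "data": {
  "translation": [
    [0,0,-0.002],
    [0,0,-0.002],
    [0,0,-0.002]
  ],
  "twist": [0,0,0],
  "fingers": [1,1,1]
}}

```text
time_s: 11.5
tool_pos: [0.4523, 0.2232, 0.0716]
orientation: [-0.0, 0.998, 0.063, 0.001]
force: [0.8, -0.2, 2.7]
gripper_width: 0.002
gripper_force: 1.3
```

Request:
{"op": "drive_tool", "data": {
  "translation": [
    [0,0,-0.002],
    [0,0,-0.002],
    [0,0,-0.002]
  ],
  "twist": [0,0,0],
  "fingers": [1,1,1]
}}

```text
time_s: 11.8
tool_pos: [0.4522, 0.2232, 0.0696]
orientation: [-0.0, 0.998, 0.063, 0.001]
force: [1.5, 1.1, 4.9]
gripper_width: 0.001
gripper_force: 1.9
```

Request:
{"op": "drive_tool", "data": {
  "translation": [
    [0,0,-0.002],
    [0,0,-0.004],
    [0,0,-0.004]
  ],
  "twist": [0,0,0],
  "fingers": [1,1,1]
}}

```text
time_s: 12.1
tool_pos: [0.4525, 0.2233, 0.0672]
orientation: [-0.0, 0.998, 0.063, 0.001]
force: [-0.3, -1.8, 17.3]
gripper_width: 0.001
gripper_force: 8.1
```

Request:
{"op": "drive_tool", "data": {
  "translation": [
    [0,0,0.02],
    [0,0,0.06],
    [0,0,0.1],
    [0,0,0.14],
    [0,0,0.16],
    [0,0,0.16]
  ],
  "twist": [0,0,0,0,0,0],
  "fingers": [1,1,1,1,1,1]
}}

```text
time_s: 12.7
tool_pos: [0.4517, 0.2236, 0.2274]
orientation: [-0.001, 0.998, 0.063, 0.001]
force: [0.9, -0.5, -0.6]
gripper_width: 0.004
gripper_force: 0.0
```

Run:
```python
from station import sense,cams
from h import *
s=sense();print(s["tool_pos"],s["force"])
c=cams.camera("side");t=cams.camera("top")
a=np.vstack([cv2.resize(c["frame"],(448,280)),cv2.resize(t["frame"],(448,280))])
cv2.imwrite("pics/s5.png",a[:,:,::-1])
```

```text
[0.4517 0.2236 0.2274] [ 0.9093 -0.4777 -0.6486]
```

View pics/s5.png

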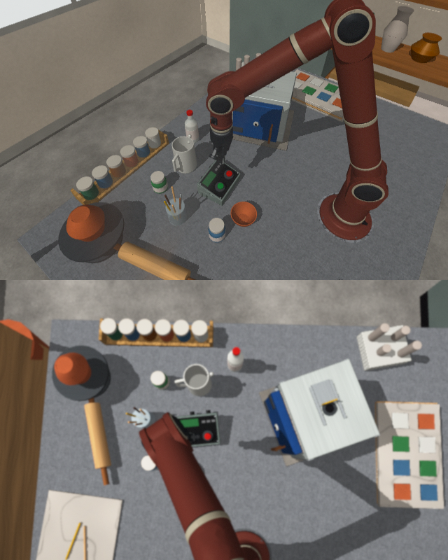

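The last picture shows the door flush with the kiln front (about 265,120 in the upper half). The damper is open with the vent hole uncovered (about 330,408 in the lower half). The gripper is clear above the controller, and every loose thing is still standing.

```bash
python3 -c "
from station import robot
print(robot.job_done())"
```

```text
the job is handed in; nothing more can be done
None
```

I shut the kiln door gently, pushed the vent damper open to its stop, pressed the green start button fully in (twice) and released it, and handed the job in; the hand-in returned no verdict.

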